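# Empty the donkey mould, shut it and pin it under pressure

### The job

Lift the terracotta donkey casting out of the open plaster mould and lay it gently, without dropping it, on its side, flat on the cork drying board. Then swing the mould's lid shut, take the orange-headed pin from its stand and push it through the holes of both lugs until its collar sits on the lid's lug, and finish holding it there: the gripper still on the knob, pressing the pin down hard enough that the rubber buffers stay squeezed and the halves fully shut. Leave the other things on the bench where they stand.

Things in the scene. Friction and masses are not known exactly. Their poses are not given: they have to be found in the camera images.
- mould: fixed lower half of a white plaster mould, 150 (x) x 125 (y) x 40 mm high; origin: centre of underside, x along the hinge, z up. Open pocket on top 110 (x) x 90 (y) mm, 21 mm deep. Lid hinged at the +y edge. On the middle of the -y side a steel lug, 40 mm wide and high, out to 109.5 mm from the centre. Black rubber buffers 4.5 mm proud at the two -y corners of the top
- base_hole (a point): mouth centre of the vertical hole (12.5 mm across, 36 mm deep) in the lower lug: 90 mm to -y of the mould's centre, height 40 mm
- lid (a joint): angle (rad) of the lid, the upper mould half: 0 fully shut, 1.57 upright, 2.1 leaning back to +y. A stiff hinge (0.36 N m) keeps it where left; about 5 N at the free edge swings it. Closed gently it rests on the rubber buffers at about 0.03; about 12 N down at its lug squeezes them evenly to 0 (hard stop); they lift it back to 0.03 when let go
- lid_hinge (a point): middle of the hinge axis (parallel to the mould's x): 72 mm to +y of the mould's centre, height 40 mm
- lid_back (a point): point on the lid's outer face (on top when shut, facing +y when upright), midway along the hinge, 110 mm from the hinge axis, 30 mm from the parting face; point z points out of the face. The lid is a slab 150 (x) mm wide, 30 mm thick, free edge 134.5 mm from the axis, with a 110 x 90 mm pocket 22 mm deep inside
- lid_hole (a point): centre of the 13 mm through hole in the lid's steel lug (40 mm wide, 14 mm thick, out to 181.5 mm from the hinge axis), at the lug's outer face, 162 mm from the axis. Lid shut: right above base_hole, mouth at height 54 mm; lid at 0.03: 5 mm higher, within 0.8 mm sideways
- casting: terracotta donkey in profile, lying on its side in the lower pocket, 40 mm thick, upper 20 mm above the parting face, about 120 g. Origin: underside of the trunk's middle, 19 mm above the bench. Trunk 66 (own x) x 30 (own y) mm; legs to own -y 40 mm, 39 mm gap between them; head and ear to +x 49 mm, +y 41 mm, all beyond x = 15 mm. Pinch the trunk across own y, one finger between the legs
- drying_board: fixed plywood board with brown cork top, 150 (own x) x 190 (own y) mm, top 16 mm above the bench; origin: centre of underside
- pin_stand: fixed dark wooden block 60 x 60 x 50 mm holding the pin upright in a hole; origin: centre of underside
- pin: upright pin, 85 mm, 60 g: round steel shank 10 mm across, 44 mm long, lowest 8 mm tapered; then a collar 24 mm across, 5 mm thick; then an orange round knob 16 mm across, 36 mm tall. Origin: end of the foot, z up. In the stand the collar rests on the block, origin 6 mm above the bench; home in the shut mould the collar rests on the lid's lug, origin 10 mm above the bench
- glaze_jar: blue ceramic glaze jar with white cap, 56 mm across, 85 mm tall; origin at its underside. It and the pin stand may change places
- donkey_a: finished white ceramic donkey standing on its legs, about 110 x 36 x 143 mm; origin under it
- donkey_b: second white ceramic donkey like the first; origin under it
- cup_a: empty white plastic cup, 60 mm across, 65 mm tall; origin at its underside
- cup_b: second such cup
- sponge_block: yellow sanding block, 90 x 55 x 30 mm, lying near the robot; origin at its underside

How it is judged:
On the way, in this order (a step that is already met when the one before it is completed fails the run):
1. the casting lies flat on the drying board, let go (x of casting in the frame of drying_board between -0.05 and 0.05 m and y of casting in the frame of drying_board between -0.07 and 0.07 m and z of casting in the frame of drying_board between 0.012 and 0.021 m and angle between casting's own z axis and vertical below 0.12 rad and contact force between casting and drying_board above 0.3 N and contact force between the fingers and casting below 0.05 N and linear speed of casting below 0.02 m/s), for 0.2 s.
2. the lid is swung shut onto its buffers (value of joint lid below 0.06 rad), for 0.1 s.
3. the pin goes through both lugs (horizontal distance between pin and base_hole below 0.003 m and angle between the z axis of pin and the z axis of mould, either way round below 0.12 rad and z of pin in the frame of mould below 0.025 m), for 0.1 s.
At the end, for the whole second after the job is handed in: Casting flat on the board (centre within 50 x 70 mm of the board's, tilt under 0.12 rad), at rest, let go; pin within 3 mm of the lower hole's centre, upright to 0.12 rad, foot under 13.5 mm above the bench; lid pressed below 0.010 rad; fingers on the pin with over 3 N (all of step 1 and horizontal distance between pin and base_hole below 0.003 m and angle between the z axis of pin and the z axis of mould, either way round below 0.12 rad and z of pin in the frame of mould below 0.0135 m and value of joint lid below 0.01 rad and contact force between the fingers and pin above 3 N); the arm keeps its last pose, push and grip.
It fails at once if the casting is dropped or slammed onto the board (over 0.5 m/s just above it) (x of casting in the frame of drying_board between -0.09 and 0.09 m and y of casting in the frame of drying_board between -0.11 and 0.11 m and z of casting in the frame of drying_board below 0.035 m and linear speed of casting above 0.5 m/s).
It fails at once if a bystander is pushed more than 30 mm or tipped over (distance of any of glaze_jar, donkey_a, donkey_b, cup_a, cup_b, sponge_block from where it was at the start of the episode above 0.03 m or angle between any of glaze_jar, donkey_a, donkey_b, cup_a, cup_b, sponge_block's own z axis and vertical above 0.5 rad).
It also fails if it takes over 72 s, if anything falls off the work surface, if the arm or the gripper's body presses on something with over 40 N, if the wrist force passes 120 N, or if a joint passes its speed limit or range.

### The arm

A 6-joint arm with a two-finger parallel gripper is mounted at the origin on the work surface. World frame = base frame: x ahead of the robot, y to its left, z up, the work surface at z = 0. Lengths are in m, angles in rad, forces in N, time in s.
With the tool pointing down it reaches from about 0.275 to 0.85 m from the base axis. Payload 5.2 kg.
Tool frame: the origin (TCP) lies between the finger pads; the fingertips stand 14 mm ahead of it and the grasp point (between the pads) lies 5 mm behind it; z points along the fingers, y is the line along which they close (so a half turn about z gives the same grasp; the last joint's range is limited). The gripper opens to 85 mm and grips with 20 to 120 N. Pads are 22 mm wide; open, the fingers measure 114 mm over their backs; the gripper's body (76 mm by 85 mm) begins 54 mm behind the grasp point. The pads swing forward as they close: fully open they stand 13 mm farther back than shut.
Start: joints at [1.146, 0.259, 1.535, -0, 1.348, -0.203], TCP at [0.121, 0.537, 0.245] pointing down, gripper open.
Joint ranges: [-3.14, 3.14], [-0.91, 2.08], [0.19, 2.58], [-1.22, 4.36], [0.22, 2.71], [-3.12, 3.12]. Speed limits (rad/s): [2.57, 2.57, 3.14, 3.14, 3.14, 3.14].

### API

Orientations are given as a unit quaternion [x, y, z, w].
In Python, from rig import env, imaging gives the robot as it stands (env), with the cameras (imaging).
- The arm moves only by the tool tcp_steps, called after "Request:" as a command line: name --argument value ..., lists and objects as JSON in quotes. Schema: {"type":"object","properties":{"steps":{"type":"array","items":{"type":"object","properties":{"d":{"type":"array","items":{"type":"number"},"minItems":3,"maxItems":3},"rot":{"type":"array","items":{"type":"number"},"minItems":3,"maxItems":3}},"additionalProperties":false},"minItems":1,"maxItems":20},"jaw":{"type":"number"},"only":{"type":"string"},"quiet":{"type":"boolean"},"lines":{"type":"string"}},"required":["steps"],"additionalProperties":false}. steps is a list of rows, 1 to 20 of them, each an object with the fields d (a list: dx, dy, dz in mm), rot (a list: a rotation vector rx, ry, rz in units of 0.1 rad); a field left out counts as zero; each row shifts and turns the commanded pose from where the row before left it, along the tool's axes as they then stand; what a row does not reach is not made up. A row lasts 1/12 s, in which the tool goes at most 0.0417 m and 0.125 rad, less where a joint would pass 70% of its speed; a pose out of reach is approached as far as the arm can. jaw is the finger opening in m, set as the call begins (left out keeps the last). The fingers move at their own pace and stop on an object; the grip force is fixed at half the most. Time passes only in rows, so rows that do not move let the fingers close. The tool returns the time, the measured TCP pose, the force, the opening and the grip force at its end. only (a regular expression) keeps the lines of the reply that match it, lines (a string "A,B") keeps lines A to B, and quiet returns only ok. Input that does not fit is refused with a message, and nothing moves.
- env.sense(): the state, without advancing time (a new reading comes with each control period).
- imaging.grab_frame(name): name is "side" or "top"; returns a dict with "frame" (480x640x3 uint8, red, green, blue), "K" (3x3 intrinsics, pixels), "distortion" ([k1, k2, p1, p2, k3] as OpenCV has them; the pictures are not rectified), "origin" and "rotation" of the camera in the world. Camera axes: x right, y up, looking along -z (the intrinsics and any distortion apply to the point x, -y, -z); pixel columns grow to the right and rows downward; lengths in m; the calibration is good to about 2 mm. A picture is of the moment at which its call begins. There is no depth.
- env.job_done(): hands the job in; it is judged then, once.
The state is a dict: "time": time; "joint_positions": joint angles; "joint_vel": joint speeds; "joint_torque": joint torques, N m; "tcp_pos": TCP position; "eef_rot": TCP orientation; "ft_force": force on the tool from outside, world axes, zero at the start; "ft_torque": the same for the moment, N m; "width": finger opening in m; "gripper_force": force on a finger pad.
Only numpy, scipy, OpenCV 4.12 (cv2) and the standard library are available. Lean on these libraries where they do the work, as an engineer would, in place of code of your own. Each camera call takes 0.05 s, during which the arm holds its last target. There are 200 camera calls.

## Working session

There is one attempt and no reset: what is moved stays moved. The work goes in short steps, Python scripts to look and compute and a tool call to move; the robot and the scene stay as the last step left them, time stands still between calls to the robot, and variables do not carry over. Pictures are saved under pics/ and viewed, at most 10 in all, crops included, and the job is handed in when it is done.

```bash
ls; mkdir -p pics; python3 - <<'E'
from rig import env, imaging
import cv2,pickle
for n in("top","side"):
    f=imaging.grab_frame(n); pickle.dump(f,open(f"{n}0.pkl","wb"))
    cv2.imwrite(f"pics/{n}0.png",f["frame"][:,:,::-1]); print(n,f["K"],f["distortion"],f["origin"],f["rotation"])
print(env.sense())
E
```

```text
pics
rig.py
top [[471.16529061   0.         318.99956187]
 [  0.         471.16529061 236.69440547]
 [  0.           0.           1.        ]] [0.03637955 0.         0.         0.         0.        ] [ 0.38425222 -0.06673494  1.00529029] [-0.07730217  0.07607976  0.70769567 -0.69814259]
side [[460.21561791   0.         311.08405524]
 [  0.         460.21561791 238.31808366]
 [  0.           0.           1.        ]] [-0.1221762  0.         0.         0.         0.       ] [ 0.13677584 -0.71150488  0.59419637] [ 0.44403677 -0.14234322 -0.26495452  0.84401947]
{'time': 0.1, 'joint_positions': array([ 1.14620548e+00,  2.59260040e-01,  1.53595842e+00, -2.04081069e-05,
        1.34802636e+00, -2.02803192e-01]), 'joint_vel': array([ 0.00278418, -0.00257261, -0.00229747, -0.00068477,  0.00101165,
       -0.00161315]), 'joint_torque': array([ 3.15772595e-03, -4.46971393e+01, -2.91251063e+01, -8.02678142e-05,
        5.99261199e-03,  3.18972036e-05]), 'tcp_pos': array([0.12078041, 0.53610949, 0.24456935]), 'eef_rot': array([ 1.10664396e-01,  9.93857489e-01, -7.88843052e-04, -2.45447052e-04]), 'ft_force': array([-0.27117679, -0.02042272,  0.09447871]), 'ft_torque': array([-0.04350526, -0.00430539,  0.00904375]), 'gripper_force': 0.0, 'width': 0.08557017147822167}
```

View pics/top0.png

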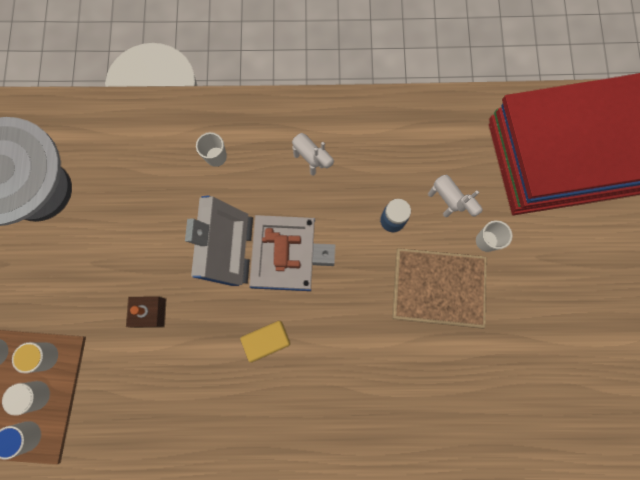

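View pics/side0.png

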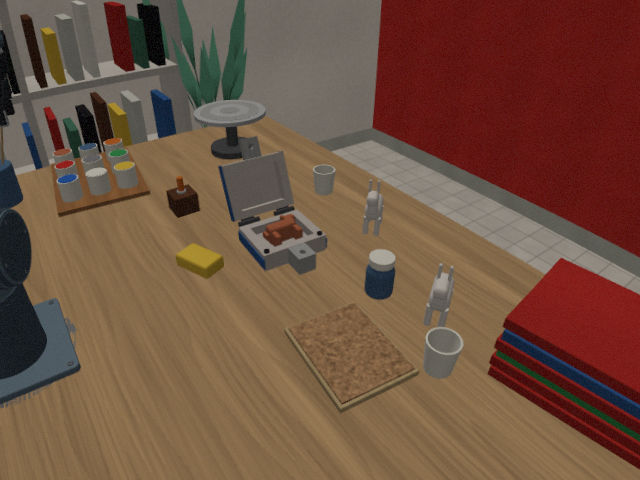

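The top view (image right ≈ -y, up ≈ +x) shows the mould at (282,253) with its lug at (325,253), the lid open at left, the pin stand at (145,312) and the board at (441,288). I'll enlarge it.

```bash
cat > h.py <<'E'
import numpy as np,cv2,pickle
from scipy.spatial.transform import Rotation as R
def load(n): return pickle.load(open(n+".pkl","rb"))
def cam(f):
    r=np.array(f["rotation"]); M=R.from_quat(r).as_matrix() if r.size==4 else r
    return M, np.array(f["origin"])
def ray(f,uv):
    p=cv2.undistortPoints(np.array(uv,float).reshape(-1,1,2),f["K"],f["distortion"]).reshape(-1,2)
    M,o=cam(f); d=np.c_[p[:,0],-p[:,1],-np.ones(len(p))]@M.T
    return d,o
def at(f,uv,z):
    d,o=ray(f,uv); return o+d*((np.asarray(z)-o[2])/d[:,2])[:,None]
def proj(f,P):
    M,o=cam(f); c=(np.atleast_2d(P)-o)@M; c=c*[1,-1,-1]
    return cv2.projectPoints(c.reshape(-1,1,3),np.zeros(3),np.zeros(3),f["K"],f["distortion"])[0].reshape(-1,2)
def crop(f,x,y,w,h,s,name):
    cv2.imwrite(name,cv2.resize(f["frame"][y:y+h,x:x+w,::-1],None,fx=s,fy=s,interpolation=cv2.INTER_CUBIC))
E
python3 - <<'E'
from h import *
f=load("top0"); g=load("side0")
a=cv2.resize(f["frame"][190:300,180:340,::-1],None,fx=5,fy=5,interpolation=cv2.INTER_CUBIC); cv2.imwrite("pics/c1.png",a)
b=cv2.resize(f["frame"][285:335,115:175,::-1],None,fx=6,fy=6,interpolation=cv2.INTER_CUBIC)
c=cv2.resize(g["frame"][165:225,155:215,::-1],None,fx=6,fy=6,interpolation=cv2.INTER_CUBIC)
d=np.zeros((360,720,3),np.uint8); d[:300,:360]=b; d[:,360:]=c; cv2.imwrite("pics/c2.png",d)
print(at(f,[(145,312),(282,253),(325,253),(441,288)],[.05,.04,.04,.016]))
E
```

```text
[[ 0.44609241  0.28293939  0.05      ]
 [ 0.56373338  0.01100763  0.04      ]
 [ 0.56248754 -0.07851594  0.04      ]
 [ 0.4892467  -0.32025009  0.016     ]]
```

View pics/c1.png

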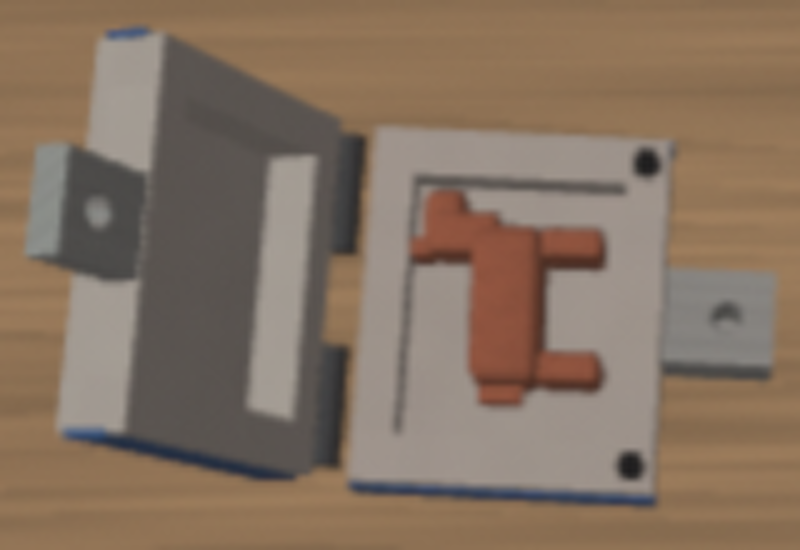

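View pics/c2.png

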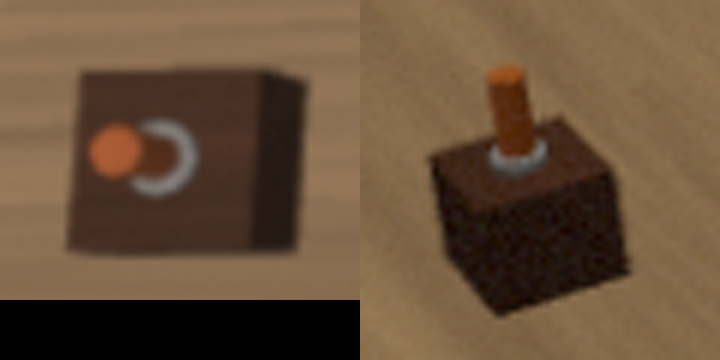

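Crop c1 shows the mould top corners near (375,127), (672,142), (655,497) and (348,487). The donkey's trunk spans (472..540, 228..378) with the head up, and the base hole is at (726,316). In c2 the knob top is at (116,151) in the top view and (508,73) in the side view.

```bash
cat >> h.py <<'E'
def cp(uv,x,y,s): return (np.array(uv,float)+.5)/s-.5+[x,y]
def tri(f,uv,g,uw):
    d,o=ray(f,uv); e,p=ray(g,uw); d=d[0];e=e[0]
    s=np.linalg.lstsq(np.c_[d,-e],p-o,rcond=None)[0]; a=o+d*s[0]; b=p+e*s[1]
    return (a+b)/2,np.linalg.norm(a-b)
def go(T,yaw=None):
    "tool-axis offset from the measured pose to target T; tool down, tool y at world angle 90deg+yaw"
    from rig import env, imaging
    s=env.sense(); q=R.from_quat(s["eef_rot"]); m=q.as_matrix()
    print("tcp",s["tcp_pos"].round(4),"tooly ang",np.arctan2(-m[0,1],m[1,1]).round(4),"t",round(s["time"],2))
    if yaw is not None:
        D=R.from_matrix(np.array([[-np.cos(yaw),-np.sin(yaw),0],[-np.sin(yaw),np.cos(yaw),0],[0,0,-1]]).T)
        D=R.from_matrix(np.c_[[-np.cos(yaw),-np.sin(yaw),0],[-np.sin(yaw),np.cos(yaw),0],[0,0,-1]])
        print("rot",(q.inv()*D).as_rotvec().round(4)); m=D.as_matrix()
        print("shift after turning",(m.T@(np.array(T)-s["tcp_pos"])).round(4))
    else: print("shift",(m.T@(np.array(T)-s["tcp_pos"])).round(4))
E
python3 - <<'E'
from h import *
f=load("top0");g=load("side0")
m=at(f,cp([(375,127),(672,142),(655,495),(348,485)],180,190,5),.04); print("mould",m.round(4))
c=m.mean(0); ax=(m[0]+m[1]-m[2]-m[3])[:2]; ay=(m[0]+m[3]-m[1]-m[2])[:2]
print(c,np.arctan2(ax[1],ax[0]),np.arctan2(-ay[0],ay[1]),np.linalg.norm(ax)/2,np.linalg.norm(ay)/2)
print("hole",at(f,cp([(726,316)],180,190,5),.038), "buffers",at(f,cp([(646,163),(630,465)],180,190,5),.0445))
t=at(f,cp([(472,226),(541,230),(541,377),(471,374)],180,190,5),.059);print("trunk",t.round(4),t.mean(0))
print("pin",tri(f,cp([(116,151)],115,285,6),g,cp([(148,73)],155,165,6)),at(f,cp([(116,151)],115,285,6),.091),at(f,cp([(161,157)],115,285,6),.055))
b=at(f,[(398,250),(487,255),(486,326),(395,321)],.016);print("board",b.round(4),b.mean(0))
print("lid lug",at(f,cp([(98,213),(68,145),(27,257)],180,190,5),.18))
print(tri(f,[(325,253)],g,[(303,252)]))
c2=at(f,[(397,209),(492,235),(210,145)],[.085,.065,.065]);print("jar,cups",c2)
E
```

```text
mould [[ 0.6464  0.0693  0.04  ]
 [ 0.6381 -0.0564  0.04  ]
 [ 0.4888 -0.0478  0.04  ]
 [ 0.4947  0.0779  0.04  ]]
[0.5670132  0.01073519 0.04      ] -0.05689423984412768 -0.05638241231895926 0.15070840512495942 0.1259577501126225
hole [[ 0.56328661 -0.0781299   0.038     ]] buffers [[ 0.62793779 -0.04545511  0.0445    ]
 [ 0.50074082 -0.03783036  0.0445    ]]
trunk [[ 0.5985  0.0261  0.059 ]
 [ 0.5964 -0.0023  0.059 ]
 [ 0.5353 -0.0024  0.059 ]
 [ 0.5369  0.026   0.059 ]] [0.56678435 0.01185053 0.059     ]
pin (array([0.44830246, 0.28938247, 0.09044138]), np.float64(0.00042500231713541576)) [[0.44806377 0.28923892 0.091     ]] [[0.44834884 0.28834188 0.055     ]]
board [[ 0.5713 -0.2346  0.016 ]
 [ 0.558  -0.422   0.016 ]
 [ 0.4105 -0.4063  0.016 ]
 [ 0.4224 -0.2209  0.016 ]] [ 0.49055167 -0.32098324  0.016     ]
lid lug [[0.57776643 0.14837319 0.18      ]
 [0.60313705 0.16020008 0.18      ]
 [0.56196898 0.17296733 0.18      ]]
(array([ 0.56306258, -0.07859563,  0.0374171 ]), np.float64(0.00021551530700965947))
jar,cups [[ 0.64266177 -0.22505089  0.085     ]
 [ 0.59052621 -0.41822549  0.065     ]
 [ 0.7951237   0.16299196  0.065     ]]
```

The rows are not in the units I measure in: shifts go in mm and turns go in units of 0.1 rad. I convert before sending: -0.09 rad is -0.9.

Request:
tcp_steps --steps '[{"rot":[0, 0, -0.9]}, {"rot":[0, 0, -0.9]}]'

```text
time: 0.27
tcp_pos: [0.1208, 0.5362, 0.2448]
eef_rot: [0.019, 1.0, -0.001, -0.0]
ft_force: [-1.0, 0.1, 0.5]
width: 0.0848
gripper_force: 0.0
```

```bash
python3 -c "
from h import *
go([.567,.012,.2],-.04)"
```

```text
tcp [0.1208 0.5362 0.2448] tooly ang -0.0378 t 0.27
rot [-0.0011 -0.0005  0.0022]
shift after turning [-0.4668 -0.506   0.0448]
```

In the tool's units: -0.027 m is -27, -0.025 m is -25.

Request:
tcp_steps --steps '[{"d":[-12, -13, 0]}, {"d":[-25, -27, 0]}, {"d":[-25, -27, 0]}, {"d":[-25, -27, 0]}, {"d":[-25, -27, 0]}, {"d":[-25, -27, 0]}, {"d":[-25, -27, 0]}, {"d":[-25, -27, 0]}, {"d":[-25, -27, 0]}, {"d":[-25, -27, 0]}, {"d":[-25, -27, 0]}, {"d":[-25, -27, 0]}, {"d":[-25, -27, 0]}, {"d":[-25, -27, 0]}, {"d":[-25, -27, 0]}, {"d":[-25, -27, 0]}, {"d":[-25, -27, 0]}, {"d":[-25, -27, 0]}, {"d":[-20, -22, 0]}, {}]' --jaw 0.048

```text
time: 1.93
tcp_pos: [0.56, 0.0191, 0.2444]
eef_rot: [0.023, 1.0, -0.001, 0.0]
ft_force: [-0.2, 0.9, 0.8]
width: 0.0476
gripper_force: 0.0
```

```bash
python3 -c "
from h import *
go([.567,.012,.1],-.04)"
```

```text
tcp [0.56   0.0191 0.2444] tooly ang -0.0461 t 1.93
rot [-0.002   0.001  -0.0061]
shift after turning [-0.0073 -0.0068  0.1444]
```

In the tool's units: 0.035 m is 35, 0.03 m is 30.

Request:
tcp_steps --steps '[{"d":[-7, -7, 30]}, {"d":[0, 0, 35]}, {"d":[0, 0, 35]}, {"d":[0, 0, 30]}, {"d":[0, 0, 14]}, {}]'

```text
time: 2.43
tcp_pos: [0.56, 0.0176, 0.097]
eef_rot: [0.021, 1.0, 0.001, -0.004]
ft_force: [-0.1, 1.0, -0.7]
width: 0.0477
gripper_force: 0.0
```

```bash
python3 - <<'E'
from h import *
from rig import env, imaging
go([.567,.012,.042],-.04)
f=imaging.grab_frame("top");g=imaging.grab_frame("side")
a=cv2.resize(f["frame"][200:300,240:340,::-1],None,fx=4,fy=4,interpolation=cv2.INTER_CUBIC)
b=cv2.resize(g["frame"][190:290,230:330,::-1],None,fx=4,fy=4,interpolation=cv2.INTER_CUBIC)
cv2.imwrite("pics/c3.png",np.hstack([a,b]))
E
```

```text
tcp [0.56   0.0176 0.097 ] tooly ang -0.0416 t 2.43
rot [ 0.0013 -0.009  -0.0016]
shift after turning [-0.0072 -0.0053  0.055 ]
```

View pics/c3.png

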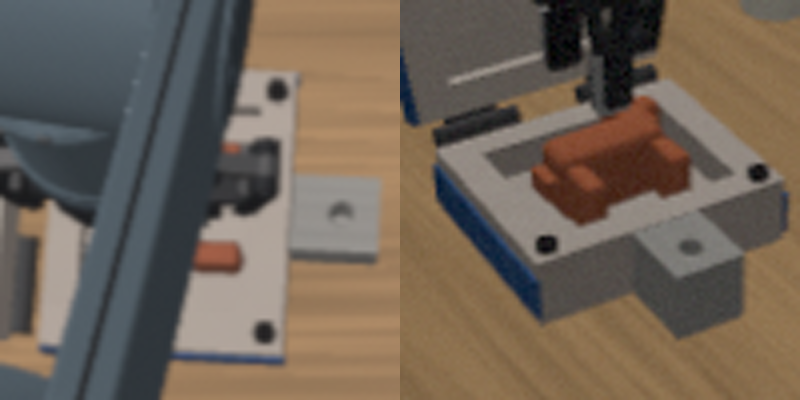

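The picture shows the fingers above the donkey, still slightly toward the hinge, with nothing touching. I'll correct the remaining offset slowly before going down.

Request:
tcp_steps --steps '[{"d":[-4, -3, 0], "rot":[0, -0.04, 0]}, {"d":[-3, -2, 0], "rot":[0, -0.04, 0]}, {}, {}]'

```text
time: 2.87
tcp_pos: [0.5713, 0.011, 0.1025]
eef_rot: [0.021, 1.0, -0.0, 0.005]
ft_force: [0.2, 0.4, -0.8]
width: 0.0479
gripper_force: 0.0
```

```bash
python3 - <<'E'
from h import *
go([.567,.012,.042],-.04)
E
```

```text
tcp [0.5713 0.011  0.1025] tooly ang -0.0421 t 2.87
rot [-0.0003  0.0104 -0.0021]
shift after turning [0.0043 0.0009 0.0605]
```

Request:
tcp_steps --steps '[{}, {}, {}]'

```text
time: 3.12
tcp_pos: [0.5704, 0.0113, 0.1015]
eef_rot: [0.021, 1.0, -0.0, 0.004]
ft_force: [-0.3, -0.1, -0.1]
width: 0.0479
gripper_force: 0.0
```

```bash
python3 - <<'E'
from h import *
go([.567,.012,.042],-.04)
E
```

```text
tcp [0.5704 0.0113 0.1015] tooly ang -0.0418 t 3.12
rot [-0.      0.0082 -0.0018]
shift after turning [0.0034 0.0005 0.0595]
```

So the arm lags by a few tenths of a second, and I need to let it settle before measuring.

Request:
tcp_steps --steps '[{"d":[3, 0, 10], "rot":[0, 0.08, 0]}, {"d":[0, 0, 10]}, {"d":[0, 0, 10]}, {"d":[0, 0, 10]}, {"d":[0, 0, 10]}, {"d":[0, 0, 9]}, {}, {}, {}, {}]'

```text
time: 3.95
tcp_pos: [0.568, 0.0113, 0.0428]
eef_rot: [0.021, 1.0, -0.0, 0.001]
ft_force: [0.8, -0.8, 0.0]
width: 0.0479
gripper_force: 0.0
```

```bash
python3 -c "
from h import *
go([.567,.012,.042],-.04)"
```

```text
tcp [0.568  0.0113 0.0428] tooly ang -0.0418 t 3.95
rot [-0.0002  0.0011 -0.0018]
shift after turning [0.001  0.0006 0.0008]
```

Request:
tcp_steps --steps '[{}, {}, {}, {}, {}, {}]' --jaw 0

```text
time: 4.45
tcp_pos: [0.5681, 0.0113, 0.0431]
eef_rot: [0.021, 1.0, -0.0, 0.001]
ft_force: [-0.4, 0.2, 6.4]
width: 0.029
gripper_force: 60.4
```

In the tool's units: -0.025 m is -25, -0.02 m is -20.

Request:
tcp_steps --steps '[{"d":[0, 0, -5]}, {"d":[0, 0, -15]}, {"d":[0, 0, -25]}, {"d":[0, 0, -25]}, {"d":[0, 0, -20]}, {"d":[0, 0, -10]}, {}, {}, {}]'

```text
time: 5.2
tcp_pos: [0.5664, 0.0116, 0.1407]
eef_rot: [0.021, 1.0, 0.0, -0.001]
ft_force: [-0.4, -0.1, -1.3]
width: 0.029
gripper_force: 59.9
```

```bash
python3 - <<'E'
from h import *
go([.4906,-.321,.143],-.09)
E
```

```text
tcp [0.5664 0.0116 0.1407] tooly ang -0.0418 t 5.2
rot [ 0.0003 -0.0028  0.0482]
shift after turning [ 0.0456 -0.3381 -0.0023]
```

Request:
tcp_steps --steps '[{"d":[1, -6, 0]}, {"d":[3, -16, 0]}, {"d":[5, -27, 0]}, {"d":[5, -27, 0]}, {"d":[5, -27, 0]}, {"d":[5, -27, 0]}, {"d":[5, -27, 0]}, {"d":[5, -27, 0]}, {"d":[5, -27, 0]}, {"d":[5, -27, 0]}, {"d":[5, -27, 0]}, {"d":[5, -27, 0]}, {"d":[4, -23, 0]}, {"d":[3, -15, 0]}, {"d":[1, -6, 0]}, {}, {}, {}, {}]'

```text
time: 6.78
tcp_pos: [0.4918, -0.3203, 0.1423]
eef_rot: [0.02, 1.0, 0.0, -0.0]
ft_force: [-0.9, 0.0, -0.3]
width: 0.0289
gripper_force: 59.9
```

```bash
python3 - <<'E'
from h import *
go([.4906,-.321,.041],-.042)
E
```

```text
tcp [ 0.4918 -0.3203  0.1423] tooly ang -0.0402 t 6.78
rot [ 0.0005 -0.0002  0.0018]
shift after turning [ 0.0012 -0.0008  0.1013]
```

In the tool's units: 0.015 m is 15, 0.012 m is 12.

Request:
tcp_steps --steps '[{"d":[0, 0, 10]}, {"d":[0, 0, 15]}, {"d":[0, 0, 15]}, {"d":[0, 0, 15]}, {"d":[0, 0, 15]}, {"d":[0, 0, 12]}, {"d":[0, 0, 8]}, {"d":[0, 0, 4]}, {"d":[0, 0, 3]}, {}, {}, {}, {}]'

```text
time: 7.87
tcp_pos: [0.4919, -0.3221, 0.046]
eef_rot: [0.021, 1.0, -0.0, 0.001]
ft_force: [-0.9, -0.5, -1.7]
width: 0.0289
gripper_force: 59.9
```

In the tool's units: 0.002 m is 2.

Request:
tcp_steps --steps '[{"d":[0, 0, 2]}, {"d":[0, 0, 2]}, {}, {}, {}, {}]'

```text
time: 8.37
tcp_pos: [0.4915, -0.3217, 0.0413]
eef_rot: [0.021, 1.0, -0.0, 0.0]
ft_force: [0.3, 0.4, -0.8]
width: 0.0292
gripper_force: 59.9
```

Request:
tcp_steps --steps '[{"d":[0, 0, 1]}, {"d":[0, 0, 1]}, {}, {}, {}]'

```text
time: 8.78
tcp_pos: [0.4916, -0.3219, 0.0401]
eef_rot: [0.021, 1.0, -0.0, 0.0]
ft_force: [-2.3, 1.2, 4.9]
width: 0.0292
gripper_force: 60.6
```

Contact is felt at 0.040, so I'll let go.

Request:
tcp_steps --steps '[{}, {}, {}, {}, {}, {}]' --jaw 0.05

```text
time: 9.28
tcp_pos: [0.4915, -0.3217, 0.0392]
eef_rot: [0.021, 1.0, 0.0, -0.0]
ft_force: [0.6, -0.3, -0.6]
width: 0.0499
gripper_force: 0.0
```

Request:
tcp_steps --steps '[{"d":[0, 0, -5]}, {"d":[0, 0, -15]}, {"d":[0, 0, -25]}, {"d":[0, 0, -35]}, {"d":[0, 0, -35]}, {"d":[0, 0, -35]}, {"d":[0, 0, -35]}, {"d":[0, 0, -25]}, {"d":[0, 0, -10]}, {}, {}, {}]' --jaw 0

```text
time: 10.28
tcp_pos: [0.4906, -0.3209, 0.2568]
eef_rot: [0.021, 1.0, 0.001, -0.002]
ft_force: [-0.4, -0.6, -0.7]
width: 0.0285
gripper_force: 62.0
```

```bash
python3 - <<'E'
from h import *
from rig import env, imaging
f=imaging.grab_frame("top");g=imaging.grab_frame("side")
pickle.dump(f,open("top1.pkl","wb"));pickle.dump(g,open("side1.pkl","wb"))
a=cv2.resize(f["frame"][190:290,180:340,::-1],None,fx=2.5,fy=2.5,interpolation=cv2.INTER_CUBIC)
a2=cv2.resize(f["frame"][235:335,360:520,::-1],None,fx=2.5,fy=2.5)
b=cv2.resize(g["frame"][100:340,200:440,::-1],(400,400)); b2=cv2.resize(g["frame"][280:430,260:440,::-1],(400,333))
c=np.vstack([np.hstack([a,a2]),np.hstack([b,np.vstack([b2,np.zeros((67,400,3),np.uint8)])])])
c=c[:600];cv2.imwrite("pics/c4.png",c)
go([.4,-.3,.25])
E
```

```text
tcp [ 0.4907 -0.3209  0.2567] tooly ang -0.0418 t 10.38
shift [0.0915 0.0171 0.0071]
```

View pics/c4.png

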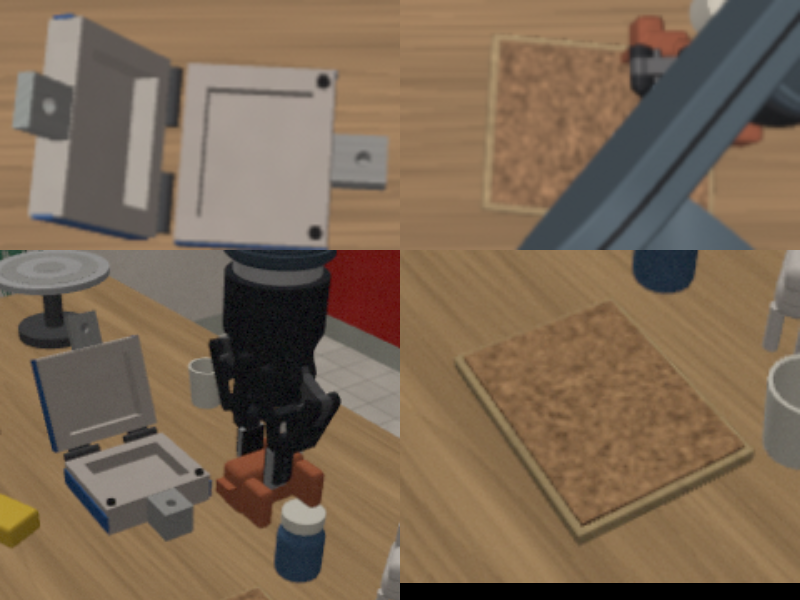

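The lower half of the picture shows the donkey lifted off the board in the fingers. Closing them during the lift grabbed it again, so I'll lower it back, this time without closing.

Request:
tcp_steps --steps '[{"d":[0, 0, 10]}, {"d":[0, 0, 20]}, {"d":[0, 0, 30]}, {"d":[0, 0, 30]}, {"d":[0, 0, 30]}, {"d":[0, 0, 25]}, {"d":[0, 0, 20]}, {"d":[0, 0, 15]}, {"d":[0, 0, 10]}, {"d":[0, 0, 5]}, {"d":[0, 0, 5]}, {}, {}, {}, {}]'

```text
time: 11.63
tcp_pos: [0.492, -0.3221, 0.0603]
eef_rot: [0.021, 1.0, -0.001, 0.001]
ft_force: [0.4, 0.1, -1.2]
width: 0.0285
gripper_force: 62.0
```

In the tool's units: 0.003 m is 3.

Request:
tcp_steps --steps '[{"d":[0, 0, 3]}, {"d":[0, 0, 3]}, {}, {}, {}]'

```text
time: 12.05
tcp_pos: [0.4914, -0.3216, 0.0532]
eef_rot: [0.021, 1.0, 0.0, -0.0]
ft_force: [-0.3, 0.8, -0.5]
width: 0.0285
gripper_force: 62.1
```

Request:
tcp_steps --steps '[{"d":[0, 0, 2]}, {"d":[0, 0, 2]}, {}, {}, {}]'

```text
time: 12.47
tcp_pos: [0.4915, -0.3219, 0.0527]
eef_rot: [0.021, 1.0, -0.001, 0.0]
ft_force: [-7.7, 5.3, 24.4]
width: 0.0288
gripper_force: 65.2
```

Request:
tcp_steps --steps '[{"d":[0, 0, 1.5]}, {"d":[0, 0, 1]}, {}, {}]'

```text
time: 12.8
tcp_pos: [0.4916, -0.3219, 0.0526]
eef_rot: [0.021, 1.0, -0.001, 0.001]
ft_force: [-12.4, 9.1, 43.0]
width: 0.0288
gripper_force: 67.3
```

In the tool's units: 0.0015 m is 1.5, 0.001 m is 1.

Request:
tcp_steps --steps '[{"d":[0, 0, 1.5]}, {"d":[0, 0, 1]}, {}, {}]'

```text
time: 13.13
tcp_pos: [0.4917, -0.3221, 0.0524]
eef_rot: [0.021, 1.0, -0.002, 0.001]
ft_force: [-17.4, 11.4, 56.6]
width: 0.0284
gripper_force: 69.7
```

Request:
tcp_steps --steps '[{"d":[0, 0, -3]}, {"d":[0, 0, -3]}, {}, {}]'

```text
time: 13.47
tcp_pos: [0.492, -0.3223, 0.0525]
eef_rot: [0.021, 1.0, -0.001, 0.001]
ft_force: [-4.9, 2.9, 17.5]
width: 0.0283
gripper_force: 64.8
```

In the tool's units: -0.002 m is -2.

Request:
tcp_steps --steps '[{"d":[0, 0, -2]}, {}, {}]'

```text
time: 13.72
tcp_pos: [0.4917, -0.322, 0.0526]
eef_rot: [0.021, 1.0, -0.0, 0.0]
ft_force: [-1.8, 1.2, 7.6]
width: 0.0285
gripper_force: 63.6
```

Request:
tcp_steps --steps '[{}, {}, {}, {}, {}, {}]' --jaw 0.05

```text
time: 14.22
tcp_pos: [0.4914, -0.3216, 0.052]
eef_rot: [0.021, 1.0, 0.0, -0.0]
ft_force: [-0.5, 1.3, -1.1]
width: 0.05
gripper_force: 0.0
```

Request:
tcp_steps --steps '[{"d":[0, 0, -5]}, {"d":[0, 0, -15]}, {"d":[0, 0, -25]}, {"d":[0, 0, -35]}, {"d":[0, 0, -35]}, {"d":[0, 0, -35]}, {"d":[0, 0, -30]}, {"d":[0, 0, -20]}, {}, {}, {}]'

```text
time: 15.13
tcp_pos: [0.4911, -0.3213, 0.2516]
eef_rot: [0.021, 1.0, 0.0, -0.0]
ft_force: [0.0, 0.2, -0.3]
width: 0.0496
gripper_force: 0.0
```

```bash
python3 - <<'E'
from h import *
from rig import env, imaging
f=imaging.grab_frame("top");g=imaging.grab_frame("side")
a=cv2.resize(f["frame"][235:335,360:520,::-1],None,fx=2.5,fy=2.5)
b2=cv2.resize(g["frame"][200:400,260:440,::-1],(360,400))
c=np.zeros((400,760,3),np.uint8);c[:250,:400]=a;c[:,400:]=b2;cv2.imwrite("pics/c5.png",c)
E
```

```text
(no output)
```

View pics/c5.png

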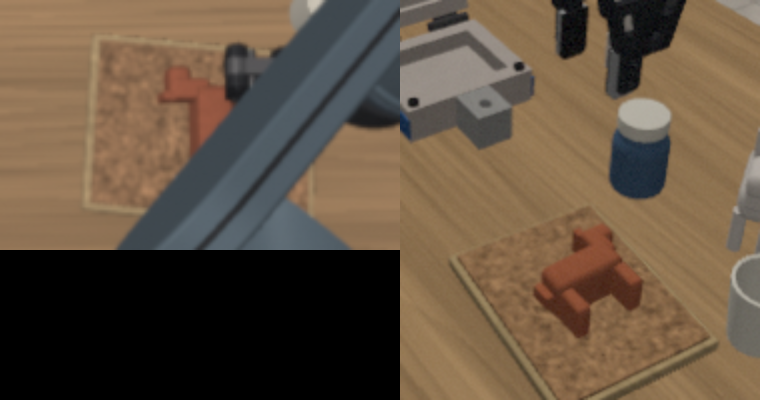

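The casting lies flat near the board's centre, the fingers are clear and the jar is untouched. Next I'll find the lid angle and work out the push path.

```bash
cat >> h.py <<'E'
C=np.array([.567,.0107]); YAW=-.057
EY=np.array([-np.sin(YAW),np.cos(YAW)]); EX=np.array([np.cos(YAW),np.sin(YAW)])
def lidpt(t,r,n,x=0):
    y=.072-r*np.cos(t)+n*np.sin(t); z=.04+r*np.sin(t)+n*np.cos(t)
    return np.r_[C+EX*x+EY*y,z]
E
python3 - <<'E'
from h import *
f=load("top0");g=load("side0")
uv=cp([(98,213)],180,190,5)[0]
for t in np.arange(1.7,2.15,.05): print(round(t,2),(proj(f,lidpt(t,.162,.003))[0]-uv).round(2))
print(proj(g,[lidpt(t,.162,0) for t in (1.8,1.9,2.0,2.1)]).round(1))
go([*(lidpt(1.9,.181,.014)[:2]+EY*.05),.29],-.057)
for t in (1.9,1.57,1.3,1.1,.9,.7,.5,.3,.15,.03): 
    p=lidpt(t,.118,.03); print(t,"own y of tcp from hinge",round((p[:2]-C)@EY-.072+.0145,4),"tcp z",round(p[2]+.014,4))
E
```

```text
1.7 [21.02  0.03]
1.75 [1.664e+01 1.000e-02]
1.8 [12.37  0.05]
1.85 [8.22 0.15]
1.9 [4.22 0.29]
1.95 [0.37 0.48]
2.0 [-3.31  0.73]
2.05 [-6.81  1.02]
2.1 [-10.12   1.36]
[[255.2 146.3]
 [252.3 145.9]
 [249.5 146.1]
 [247.  147. ]]
tcp [ 0.4908 -0.3211  0.2507] tooly ang -0.0418 t 15.23
rot [ 0.002  -0.0024  0.0152]
shift after turning [-0.0571  0.5293 -0.0393]
1.9 own y of tcp from hinge 0.081 tcp z 0.156
1.57 own y of tcp from hinge 0.0444 tcp z 0.172
1.3 own y of tcp from hinge 0.0118 tcp z 0.1757
1.1 own y of tcp from hinge -0.0123 tcp z 0.1728
0.9 own y of tcp from hinge -0.0354 tcp z 0.1651
0.7 own y of tcp from hinge -0.0564 tcp z 0.153
0.5 own y of tcp from hinge -0.0747 tcp z 0.1369
0.3 own y of tcp from hinge -0.0894 tcp z 0.1175
0.15 own y of tcp from hinge -0.0977 tcp z 0.1013
0.03 own y of tcp from hinge -0.1025 tcp z 0.0875
```

In the tool's units: -0.025 m is -25, -0.015 m is -15, 0.015 rad is 0.15.

Request:
tcp_steps --steps '[{"d":[0, 0, -15], "rot":[0, 0, 0.15]}, {"d":[0, 10, -25]}, {"d":[-2, 20, 0]}, {"d":[-3, 30, 0]}, {"d":[-4, 35, 0]}, {"d":[-4, 35, 0]}, {"d":[-4, 35, 0]}, {"d":[-4, 35, 0]}, {"d":[-4, 35, 0]}, {"d":[-4, 35, 0]}, {"d":[-4, 35, 0]}, {"d":[-4, 35, 0]}, {"d":[-4, 35, 0]}, {"d":[-4, 35, 0]}, {"d":[-4, 35, 0]}, {"d":[-4, 35, 0]}, {"d":[-4, 35, 0]}, {"d":[-3, 30, 0]}, {"d":[-1, 19, 0]}, {}]' --jaw 0

```text
time: 16.9
tcp_pos: [0.5837, 0.242, 0.29]
eef_rot: [0.026, 1.0, 0.0, -0.002]
ft_force: [-0.2, -0.4, -0.1]
width: -0.0001
gripper_force: 0.0
```

Request:
tcp_steps --steps '[{}, {}, {}]'

```text
time: 17.15
tcp_pos: [0.5843, 0.2367, 0.2917]
eef_rot: [0.029, 1.0, -0.0, -0.001]
ft_force: [-0.4, -0.7, 0.6]
width: -0.0002
gripper_force: 0.0
```

```bash
python3 -c "
from h import *
go([*(lidpt(1.9,.181,.014)[:2]+EY*.05),.165],-.057)"
```

```text
tcp [0.5843 0.2367 0.2917] tooly ang -0.0579 t 17.15
rot [-0.0008 -0.0011 -0.0009]
shift after turning [ 0.0044 -0.0329  0.1267]
```

Request:
tcp_steps --steps '[{"d":[4, 0, 15]}, {"d":[0, 0, 30]}, {"d":[0, 0, 35]}, {"d":[0, 0, 30]}, {"d":[0, 0, 10]}, {}, {}, {}]'

```text
time: 17.82
tcp_pos: [0.582, 0.238, 0.1748]
eef_rot: [0.029, 1.0, 0.0, 0.002]
ft_force: [0.6, 0.6, 1.5]
width: 0.0
gripper_force: 0.0
```

Request:
tcp_steps --steps '[{"d":[0, -10, 0]}, {"d":[0, -10, 0]}, {"d":[0, -10, 0]}, {"d":[0, -10, 0]}, {"d":[0, -10, 0]}, {"d":[0, -10, 0]}, {"d":[0, -10, 0]}, {}, {}, {}]'

```text
time: 18.65
tcp_pos: [0.5782, 0.1713, 0.1805]
eef_rot: [0.028, 1.0, 0.003, 0.005]
ft_force: [-11.5, 12.3, 36.9]
width: -0.0001
gripper_force: 12.9
```

```bash
python3 -c "
from h import *
p=C+EY*(.072+.0444)
go([*p,.172],-.057)"
```

```text
tcp [0.5782 0.1713 0.1805] tooly ang -0.0563 t 18.65
rot [0.0068 0.0101 0.0007]
shift after turning [ 0.0021 -0.0445  0.0085]
```

```bash
python3 - <<'E'
from h import *
from rig import env, imaging
g=imaging.grab_frame("side")
crop(g,180,90,200,150,4,"pics/c6.png")
E
```

```text
(no output)
```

View pics/c6.png

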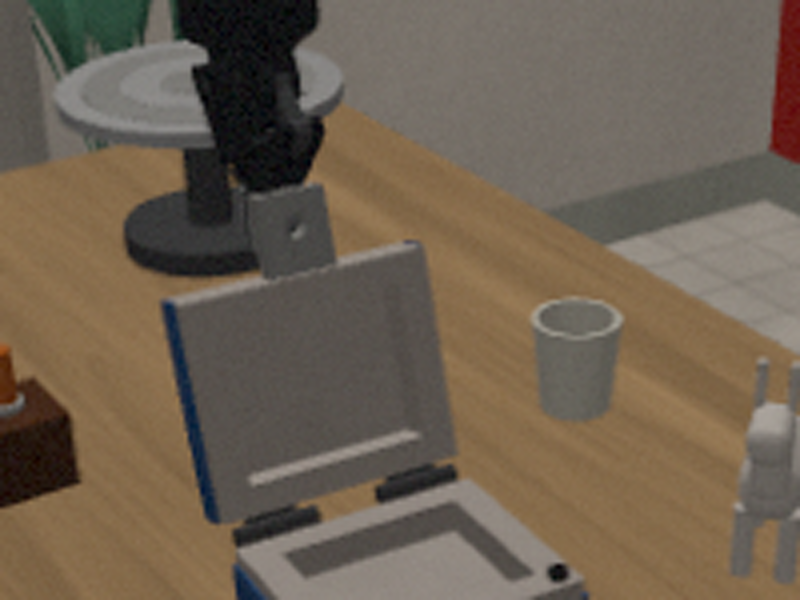

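Here the finger's knuckle has landed on top of the lid's lug. I'll back off, raise the tool and push only with the fingertips along the lug.

In the tool's units: -0.015 m is -15, 0.015 m is 15.

Request:
tcp_steps --steps '[{"d":[0, 10, -10]}, {"d":[0, 15, -15]}, {"d":[0, 10, -10]}, {}, {}, {}, {}]'

```text
time: 19.28
tcp_pos: [0.5779, 0.2023, 0.206]
eef_rot: [0.029, 1.0, -0.0, -0.001]
ft_force: [0.1, -0.1, -0.5]
width: 0.0004
gripper_force: 0.0
```

```bash
python3 - <<'E'
from h import *
go([*(C+EY*(.072+.1)),.205],-.057)
for t in (1.955,1.8,1.57,1.35,1.1,.9,.7,.5,.3,.15,.03): 
    p=lidpt(t,.172,.014); print(t,round((p[:2]-C)@EY-.072+.0145,4),round(p[2]+.014,4))
E
```

```text
tcp [0.5779 0.2023 0.206 ] tooly ang -0.0574 t 19.28
rot [-0.0008 -0.0022 -0.0004]
shift after turning [-0.     -0.0199  0.001 ]
1.955 0.0919 0.2082
1.8 0.0672 0.2183
1.57 0.0284 0.226
1.35 -0.0095 0.2249
1.1 -0.051 0.2136
0.9 -0.0815 0.1974
0.7 -0.108 0.1755
0.5 -0.1297 0.1487
0.3 -0.1457 0.1182
0.15 -0.1535 0.0935
0.03 -0.157 0.0732
```

In the tool's units: -0.013 m is -13, -0.003 m is -3.

Request:
tcp_steps --steps '[{"d":[0, -14, 0]}, {"d":[0, -14, 0]}, {"d":[0, -12, -5]}, {"d":[0, -13, -5]}, {"d":[0, -13, -3]}, {"d":[0, -13, -3]}, {"d":[0, -13, -2]}, {"d":[0, -13, 0]}, {"d":[0, -13, 0]}, {"d":[0, -12, 0]}, {}, {}, {}]'

```text
time: 20.37
tcp_pos: [0.5711, 0.0732, 0.225]
eef_rot: [0.029, 1.0, -0.0, -0.0]
ft_force: [0.5, 0.7, -1.0]
width: -0.0001
gripper_force: 0.0
```

```bash
python3 - <<'E'
from h import *
from rig import env, imaging
go([*(C+EY*(.072-.0095)),.2235],-.057)
f=imaging.grab_frame("top"); g=imaging.grab_frame("side")
a=cv2.resize(f["frame"][190:300,180:340,::-1],(400,275));b=cv2.resize(g["frame"][90:240,180:380,::-1],(400,300))
c=np.zeros((300,800,3),np.uint8);c[:275,:400]=a;c[:,400:]=b;cv2.imwrite("pics/c7.png",c)
E
```

```text
tcp [0.5711 0.0732 0.225 ] tooly ang -0.0572 t 20.37
rot [-0.0003 -0.0004 -0.0002]
shift after turning [ 0.0005 -0.0001  0.0015]
```

View pics/c7.png

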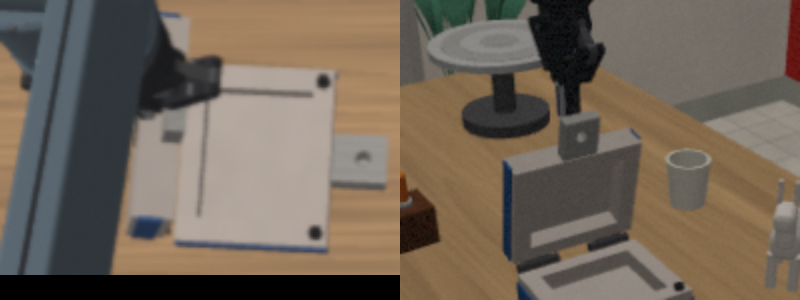

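The lid is now about upright, with the fingertips behind the lug. I'll continue along the arc.

The rows are not in the units I measure in: shifts go in mm and turns go in units of 0.1 rad. I convert before sending: -0.014 m is -14, -0.01 m is -10.

Request:
tcp_steps --steps '[{"d":[0, -14, 4]}, {"d":[0, -14, 4]}, {"d":[0, -13.5, 4]}, {"d":[0, -10, 5]}, {"d":[0, -10, 5]}, {"d":[0, -10.5, 6]}, {"d":[0, -9, 7]}, {"d":[0, -9, 7]}, {"d":[0, -8.5, 8]}, {"d":[0, -7, 9]}, {"d":[0, -7, 9]}, {"d":[0, -7.5, 9]}, {"d":[0, -5.5, 10]}, {"d":[0, -5.5, 10]}, {"d":[0, -5, 10]}, {}, {}, {}]'

```text
time: 21.97
tcp_pos: [0.5634, -0.0622, 0.1183]
eef_rot: [0.028, 1.0, 0.0, -0.0]
ft_force: [0.5, -0.5, 0.8]
width: -0.0
gripper_force: 0.0
```

Request:
tcp_steps --steps '[{"d":[0, -3, 8]}, {"d":[0, -3, 8]}, {"d":[0, -2, 9]}, {"d":[0, -1, 7]}, {"d":[0, -1, 7]}, {"d":[0, -1, 5]}, {}, {}, {}]'

```text
time: 22.72
tcp_pos: [0.5627, -0.0733, 0.0743]
eef_rot: [0.028, 1.0, 0.0, -0.0]
ft_force: [0.8, -0.0, 0.5]
width: 0.0002
gripper_force: 0.0
```

Request:
tcp_steps --steps '[{"d":[0, 0, 2]}, {"d":[0, 0, 2]}, {"d":[0, 0, 1]}, {}, {}, {}]'

```text
time: 23.22
tcp_pos: [0.5631, -0.0736, 0.07]
eef_rot: [0.028, 1.0, -0.0, 0.001]
ft_force: [-0.8, -0.7, 5.2]
width: -0.0001
gripper_force: 2.8
```

In the tool's units: -0.035 m is -35, -0.03 m is -30.

Request:
tcp_steps --steps '[{"d":[0, 0, -20]}, {"d":[0, 0, -30]}, {"d":[0, 0, -35]}, {"d":[0, 0, -30]}, {"d":[0, 0, -15]}, {}, {}, {}]' --jaw 0.045

```text
time: 23.88
tcp_pos: [0.5619, -0.073, 0.1978]
eef_rot: [0.028, 1.0, 0.0, -0.001]
ft_force: [-0.7, -0.0, -0.5]
width: 0.0455
gripper_force: 0.0
```

```bash
python3 -c "
from h import *
from rig import env, imaging
pickle.dump(imaging.grab_frame('top'),open('top2.pkl','wb'));pickle.dump(imaging.grab_frame('side'),open('side2.pkl','wb'))
go([.4483,.289,.2],-.057)"
```

```text
tcp [ 0.5617 -0.073   0.1973] tooly ang -0.0568 t 23.98
rot [ 0.0011 -0.0035  0.0002]
shift after turning [ 0.1338  0.3549 -0.0027]
```

In the tool's units: 0.03 m is 30, 0.02 m is 20.

Request:
tcp_steps --steps '[{"d":[4, 10, 0]}, {"d":[8, 20, 0]}, {"d":[11, 30, 0]}, {"d":[11, 30, 0]}, {"d":[11, 30, 0]}, {"d":[11, 30, 0]}, {"d":[11, 30, 0]}, {"d":[11, 30, 0]}, {"d":[11, 30, 0]}, {"d":[11, 30, 0]}, {"d":[11, 30, 0]}, {"d":[11, 30, 0]}, {"d":[8, 30, 0]}, {"d":[4, 20, 0]}, {"d":[1, 5, 0]}, {}, {}, {}, {}, {}]'

```text
time: 25.65
tcp_pos: [0.4502, 0.3176, 0.1993]
eef_rot: [0.029, 1.0, -0.0, -0.0]
ft_force: [-0.0, -0.1, -0.4]
width: 0.0449
gripper_force: 0.0
```

```bash
python3 -c "
from h import *
go([.4483,.289,.077],-.057)"
```

```text
tcp [0.4502 0.3176 0.1993] tooly ang -0.0585 t 25.65
rot [-0.0003 -0.0001 -0.0015]
shift after turning [ 0.0002 -0.0287  0.1223]
```

Request:
tcp_steps --steps '[{"d":[0, -10, 0]}, {"d":[0, -13.7, 10]}, {"d":[0, -5, 20]}, {"d":[0, 0, 20]}, {"d":[0, 0, 10]}, {}, {}, {}, {}]'

```text
time: 26.4
tcp_pos: [0.449, 0.2904, 0.1405]
eef_rot: [0.028, 1.0, 0.0, 0.001]
ft_force: [0.4, 0.4, -0.3]
width: 0.0446
gripper_force: 0.0
```

```bash
python3 -c "
from h import *
from rig import env, imaging
go([.4483,.289,.077],-.057)
pickle.dump(imaging.grab_frame('top'),open('top3.pkl','wb'));pickle.dump(imaging.grab_frame('side'),open('side3.pkl','wb'))"
```

```text
tcp [0.449  0.2904 0.1405] tooly ang -0.0566 t 26.4
rot [0.0009 0.0021 0.0004]
shift after turning [ 0.0006 -0.0014  0.0635]
```

In the tool's units: 0.015 m is 15, 0.012 m is 12, 0.002 rad is 0.02.

Request:
tcp_steps --steps '[{"d":[0, -1, 15], "rot":[0, 0.02, 0]}, {"d":[0, 0, 15]}, {"d":[0, 0, 15]}, {"d":[0, 0, 12]}, {"d":[0, 0, 6]}, {}, {}, {}, {}]'

```text
time: 27.25
tcp_pos: [0.4487, 0.2894, 0.0773]
eef_rot: [0.028, 1.0, 0.0, -0.0]
ft_force: [0.6, -0.9, -0.9]
width: 0.0448
gripper_force: 0.0
```

Request:
tcp_steps --steps '[{}, {}, {}, {}, {}, {}]' --jaw 0

```text
time: 27.75
tcp_pos: [0.4484, 0.2892, 0.0769]
eef_rot: [0.028, 1.0, 0.0, -0.0]
ft_force: [-0.8, -0.4, 5.5]
width: 0.0143
gripper_force: 58.4
```

In the tool's units: -0.035 m is -35, -0.03 m is -30.

Request:
tcp_steps --steps '[{"d":[0, 0, -15]}, {"d":[0, 0, -30]}, {"d":[0, 0, -35]}, {"d":[0, 0, -30]}, {"d":[0, 0, -15]}, {}, {}, {}]'

```text
time: 28.42
tcp_pos: [0.4473, 0.2887, 0.1997]
eef_rot: [0.028, 1.0, -0.0, -0.002]
ft_force: [0.4, 0.9, -0.9]
width: 0.014
gripper_force: 59.0
```

```bash
python3 - <<'E'
from h import *
from rig import env, imaging
f=imaging.grab_frame("top");g=imaging.grab_frame("side")
pickle.dump(f,open("top4.pkl","wb"));pickle.dump(g,open("side4.pkl","wb"))
def big(i,x,y,w,h,s): return cv2.resize(i["frame"][y:y+h,x:x+w,::-1],None,fx=s,fy=s,interpolation=cv2.INTER_CUBIC)
c=np.hstack([big(f,300,230,40,48,10),big(g,275,225,40,48,10)])
cv2.imwrite("pics/c8.png",c)
go([.562,-.0785,.2],-.057)
E
```

```text
tcp [0.4472 0.2886 0.1993] tooly ang -0.0569 t 28.52
rot [-0.0016 -0.0054  0.0001]
shift after turning [-0.1356 -0.36   -0.0007]
```

View pics/c8.png

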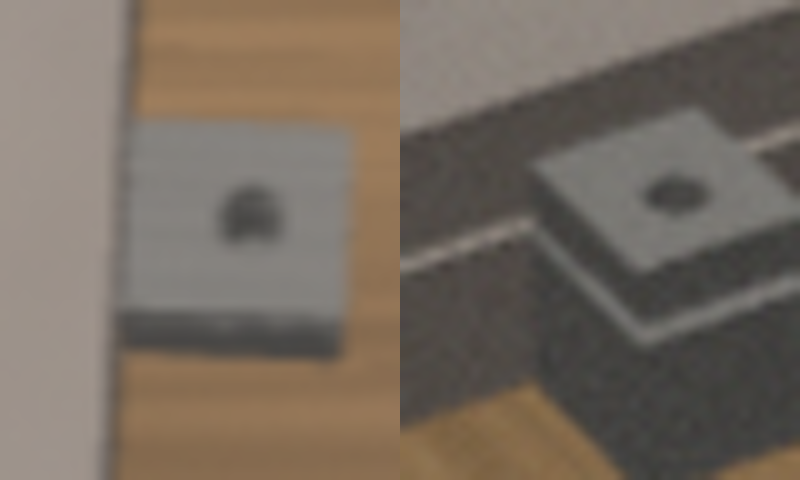

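The lid rests on its buffers. The lid hole is at (250,215) in the top crop and (276,194) in the side crop.

```bash
python3 - <<'E'
from h import *
f=load("top4");g=load("side4")
a=cp([(250,215)],300,230,10);b=cp([(276,194)],275,225,10)
print("hole tri",tri(f,a,g,b),at(f,a,.059),at(g,b,.059))
# knob top corner check in the side view: orange blob
for n in("side0","side4"):
    I=load(n)["frame"].astype(int);m=((I[...,0]-I[...,2]>60)&(I[...,0]>1.8*I[...,1])).astype(np.uint8)
    m[:, :140]=0; m[220:]=0; m[:,240:]=0; N,l,s,c=cv2.connectedComponentsWithStats(m)
    print(n,s[1:],c[1:])
E
```

```text
hole tri (array([ 0.56287234, -0.07718937,  0.05705257]), np.float64(0.0011747820081236529)) [[ 0.56303981 -0.07742972  0.059     ]] [[ 0.56073364 -0.07934711  0.059     ]]
side0 [[177 177   7  14  75]] [[179.97333333 183.49333333]]
side4 [[173 144   2   1   2]] [[173.5 144. ]]
```

Request:
tcp_steps --steps '[{"d":[-4, -10, 0]}, {"d":[-8, -20, 0]}, {"d":[-11, -30, 0]}, {"d":[-11, -30, 0]}, {"d":[-11, -30, 0]}, {"d":[-11, -30, 0]}, {"d":[-11, -30, 0]}, {"d":[-11, -30, 0]}, {"d":[-11, -30, 0]}, {"d":[-11, -30, 0]}, {"d":[-11, -30, 0]}, {"d":[-11, -30, 0]}, {"d":[-10, -20, 0]}, {"d":[-3, -10, 0]}, {}, {}, {}, {}, {}]'

```text
time: 30.1
tcp_pos: [0.5623, -0.0766, 0.2011]
eef_rot: [0.027, 1.0, 0.0, -0.001]
ft_force: [-0.2, 0.2, -1.0]
width: 0.014
gripper_force: 59.0
```

```bash
python3 -c "
from h import *
go([.562,-.0785,.15],-.057)"
```

```text
tcp [ 0.5623 -0.0766  0.2011] tooly ang -0.0549 t 30.1
rot [ 0.0002 -0.0021  0.0021]
shift after turning [ 0.0002 -0.0019  0.0511]
```

Request:
tcp_steps --steps '[{"d":[0, -1, 15], "rot":[0, -0.02, 0]}, {"d":[0, -1, 20]}, {"d":[0, 0, 15]}, {"d":[0, 0, 10]}, {"d":[0, 0, 6]}, {}, {}, {}, {}]'

```text
time: 30.85
tcp_pos: [0.5632, -0.0802, 0.1361]
eef_rot: [0.028, 1.0, -0.0, 0.001]
ft_force: [-0.2, 0.6, -0.3]
width: 0.0141
gripper_force: 59.0
```

```bash
python3 -c "
from h import *
go([.562,-.0785,.13],-.057)"
```

```text
tcp [ 0.5632 -0.0802  0.1361] tooly ang -0.0567 t 30.85
rot [-0.0006  0.0019  0.0003]
shift after turning [0.0012 0.0016 0.0061]
```

Request:
tcp_steps --steps '[{"d":[0.8, 1.2, 0], "rot":[0, 0.01, 0]}, {}, {}, {"d":[0, 0, 3]}, {"d":[0, 0, 3]}, {}, {}, {}]'

```text
time: 31.52
tcp_pos: [0.5616, -0.0788, 0.1288]
eef_rot: [0.028, 1.0, 0.0, -0.001]
ft_force: [0.6, -0.7, -0.7]
width: 0.0138
gripper_force: 59.0
```

```bash
python3 -c "
from h import *
go([.562,-.0785,.125],-.057)"
```

```text
tcp [ 0.5616 -0.0788  0.1288] tooly ang -0.0569 t 31.52
rot [ 0.0001 -0.0014  0.0001]
shift after turning [-0.0003  0.0003  0.0038]
```

Request:
tcp_steps --steps '[{"d":[0, 0, 3]}, {"d":[0, 0, 3]}, {}, {}, {}, {}]'

```text
time: 32.02
tcp_pos: [0.5618, -0.0788, 0.1231]
eef_rot: [0.028, 1.0, -0.0, -0.0]
ft_force: [-0.3, 0.3, 0.3]
width: 0.0139
gripper_force: 59.0
```

Request:
tcp_steps --steps '[{"d":[0, 0, 2]}, {"d":[0, 0, 2]}, {}, {}, {}, {}]'

```text
time: 32.52
tcp_pos: [0.5618, -0.0788, 0.1191]
eef_rot: [0.028, 1.0, -0.0, -0.0]
ft_force: [-0.4, -0.1, -1.2]
width: 0.0145
gripper_force: 59.0
```

Request:
tcp_steps --steps '[{"d":[0, 0, 3]}, {"d":[0, 0, 3]}, {"d":[0, 0, 2]}, {}, {}, {}, {}]'

```text
time: 33.1
tcp_pos: [0.5618, -0.0788, 0.1111]
eef_rot: [0.028, 1.0, -0.0, -0.0]
ft_force: [0.0, -0.1, -0.2]
width: 0.014
gripper_force: 59.0
```

Request:
tcp_steps --steps '[{"d":[0, 0, 3]}, {"d":[0, 0, 3]}, {"d":[0, 0, 3]}, {}, {}, {}, {}]'

```text
time: 33.68
tcp_pos: [0.5617, -0.0788, 0.1021]
eef_rot: [0.028, 1.0, 0.0, -0.0]
ft_force: [0.6, 0.5, -0.9]
width: 0.0137
gripper_force: 59.0
```

In the tool's units: 0.004 m is 4.

Request:
tcp_steps --steps '[{"d":[0, 0, 4]}, {"d":[0, 0, 4]}, {"d":[0, 0, 4]}, {}, {}, {}, {}]'

```text
time: 34.27
tcp_pos: [0.5617, -0.0788, 0.0901]
eef_rot: [0.028, 1.0, 0.0, -0.001]
ft_force: [0.2, -0.2, -0.4]
width: 0.0144
gripper_force: 59.0
```

Request:
tcp_steps --steps '[{"d":[0, 0, 3]}, {"d":[0, 0, 3]}, {}, {}, {}, {}]'

```text
time: 34.77
tcp_pos: [0.5618, -0.0788, 0.0841]
eef_rot: [0.028, 1.0, -0.0, -0.0]
ft_force: [0.4, -0.4, 0.6]
width: 0.0147
gripper_force: 59.4
```

In the tool's units: 0.002 m is 2.

Request:
tcp_steps --steps '[{"d":[0, 0, 2]}, {"d":[0, 0, 2]}, {}, {}, {}, {}]'

```text
time: 35.27
tcp_pos: [0.5618, -0.0791, 0.081]
eef_rot: [0.028, 1.0, -0.0, -0.0]
ft_force: [-2.3, -0.9, 7.9]
width: 0.0141
gripper_force: 60.3
```

Request:
tcp_steps --steps '[{"d":[0, 0, 1.5]}, {"d":[0, 0, 1.5]}, {}, {}, {}, {}]'

```text
time: 35.77
tcp_pos: [0.5621, -0.0792, 0.0806]
eef_rot: [0.028, 1.0, -0.001, 0.001]
ft_force: [-8.9, 0.3, 26.5]
width: 0.0142
gripper_force: 62.3
```

Request:
tcp_steps --steps '[{"d":[0, 0, 1]}, {"d":[0, 0, 1]}, {}, {}, {}, {}]'

```text
time: 36.27
tcp_pos: [0.5622, -0.0792, 0.0804]
eef_rot: [0.028, 1.0, -0.001, 0.001]
ft_force: [-12.8, 2.1, 39.2]
width: 0.0145
gripper_force: 63.6
```

In the tool's units: -0.001 m is -1.

Request:
tcp_steps --steps '[{"d":[0, 0, -1]}, {}, {}, {}, {}, {}]'

```text
time: 36.77
tcp_pos: [0.5621, -0.0792, 0.0805]
eef_rot: [0.028, 1.0, -0.001, 0.001]
ft_force: [-10.5, 1.3, 32.7]
width: 0.0142
gripper_force: 62.4
```

```bash
python3 -c "
from rig import env, imaging
print(env.job_done())"
```

```text
the job is handed in; nothing more can be done
None
```

I handed the job in at 36.8 s: the casting lies flat on the board, the lid is shut, and the pin is through both lugs, gripped and pressed down with about 33 N. The hand-in gave no verdict, and I did not photograph the final state; after the first release the closing fingers picked the casting up again, so I set it down a second time.

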